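# Rack the glazed tiles on edge

### The arm

A 7-joint arm with a two-finger parallel gripper is mounted at the origin on the work surface. World frame = base frame: x ahead of the robot, y to its left, z up, the work surface at z = 0. Lengths are in m, angles in rad, forces in N, time in s.
With the tool pointing down it reaches from about 0.375 to 0.925 m from the base axis. Payload 3.1 kg.
Tool frame: the origin (TCP) lies between the finger pads; the fingertips stand 19 mm ahead of it and the grasp point (between the pads) is the TCP; z points along the fingers, y is the line along which they close (so a half turn about z gives the same grasp; the last joint's range is limited). The gripper opens to 85 mm and grips with 20 to 120 N. Pads are 22 mm wide; open, the fingers measure 114 mm over their backs; the gripper's body (76 mm by 85 mm) begins 54 mm behind the grasp point. The pads swing forward as they close: fully open they stand 13 mm farther back than shut.
Start: joints at [-0.098, 0.383, 0.044, 1.598, -0.018, 1.161, -0.05], TCP at [0.65, 0, 0.25] pointing down, gripper open.
Joint ranges: [-2.61, 2.61], [-0.41, 2.15], [-1.48, 1.57], [0, 2.5], [-1.57, 4.71], [0.05, 1.97], [-2.85, 2.85]. Speed limits (rad/s): [2.79, 2.79, 3.14, 3.14, 3.14, 3.14, 3.14].

### API

Orientations are given as a unit quaternion [x, y, z, w].
In Python, from bench import move_ptp, movel, move_j, move_gripper, pause, inverse_kinematics, read_camera, camera_params, MotionError, sign_off, look_for, tip_of, read_time_s, read_qpos, read_joint_vel, read_effort, read_eef_pos, read_tcp_rot, read_ft_force, read_ft_torque, read_finger_gap, read_grasp_force gives the robot as it stands. Calls block until the motion is done:
- move_ptp(position, orientation): joint-space move of the TCP to a pose.
- movel(position, orientation=None, speed=0.15): straight line of the TCP; orientation=None keeps the orientation; speed is the mean speed in m/s.
- move_j(angles): joint-space move.
- move_gripper(opening, effort=None): finger opening in m; effort is the grip in N (None keeps the last); returns when the fingers have stopped.
- pause(seconds).
- inverse_kinematics(position, orientation): joint angles nearest the present ones, or None.
- read_camera(name): name is "scene" or "side" or "wrist"; returns the picture (400x640x3 uint8, red, green, blue); there is no depth.
- camera_params(name): a dict with "K" (3x3 intrinsics, pixels), "camera_from_world" (4x4, takes a point from world to camera coordinates). Camera axes: x right, y down, z forward; pixel columns grow to the right and rows downward; lengths in m; the calibration is good to about 2 mm. The wrist camera is an equidistant fisheye: a pixel r from the principal point sees the ray r / f radians off the axis. A picture is of the moment at which its call begins: read the wrist's pose just before it. camera_params takes no time and is no camera call; for the wrist camera it gives the pose at the moment of the call.
A pose or a line that the arm cannot do raises MotionError and nothing moves.
- sign_off(): hands the job in; it is judged then, once.
Trained networks look in the newest picture that a camera, given by its name, has taken for a name from the list of things; names that differ only in an ending like _2 or _b are one class to them, and where a whole thing is asked for, a point or a joint stands for the part that bears it (a point fixed in the world has none). Each returns a list of dicts, best first, with "confidence" (0 to 1); they miss things now and then, are a little off and sometimes report something else, mostly with a low value. They report only what shows in the picture. A call takes as long as a camera call. They do not tell look-alikes from the thing itself.
- look_for(camera, name): "at" ([column, row] in pixels, amid what is visible of it).
- tip_of(camera, name): "at" ([column, row] in pixels: a listed point, or the origin of a listed thing).
Readings, each from a call of its own:
- read_time_s(): time.
- read_qpos(): joint angles.
- read_joint_vel(): joint speeds.
- read_effort(): joint torques, N m.
- read_eef_pos(): TCP position.
- read_tcp_rot(): TCP orientation.
- read_ft_force(): force on the tool from outside, world axes, zero at the start.
- read_ft_torque(): the same for the moment, N m.
- read_finger_gap(): finger opening in m.
- read_grasp_force(): force on a finger pad.
Only numpy, scipy, OpenCV 4.12 (cv2) and the standard library are available. Lean on these libraries where they do the work, as an engineer would, in place of code of your own. Each camera call takes 0.05 s, during which the arm holds its last target. There are 200 camera calls.

### The job

Take the blue and the terracotta tile off the sloping drying stand and stand each upright on a short edge in the slot of the rack whose two end tabs have its own colour, right down on the slot floor. Do not let a tile drop or fall, and leave the white tile, the mug, the jar and the spatula as they are.

Things in the scene. Friction and masses are not known exactly. Their poses are not given: they have to be found in the camera images.
- rack: Fixed wooden rack, base 250 (x) x 180 (y) x 12 mm, origin under its centre, on the table. Three slots along its y, at x = -70, 0, +70 mm, each between two upright rails 7 mm thick, 120 mm long, 35 mm high above the base (tops 47 mm above the table); clear slot width 15 mm. Place and yaw vary; it may be on either side of the robot.
- slot_blue: Pair of blue tabs fixed at the ends of one rack slot, marking it for the blue tile. Origin: middle of that slot's floor, 12 mm above the table. x: across the slot, y: along it, z: up. Each tab 26 x 18 x 22 mm, centred at y = +-74.5 mm; 131 mm clear between them. Which of the three slots it marks varies.
- slot_red: Pair of terracotta tabs fixed at the ends of one rack slot, marking it for the terracotta tile. Origin: middle of that slot's floor, 12 mm above the table. x: across the slot, y: along it, z: up. Each tab 26 x 18 x 22 mm, centred at y = +-74.5 mm; 131 mm clear between them. Which of the three slots it marks varies.
- slot_white: Pair of white tabs fixed at the ends of one rack slot, marking it for the white tile. Origin: middle of that slot's floor, 12 mm above the table. x: across the slot, y: along it, z: up. Each tab 26 x 18 x 22 mm, centred at y = +-74.5 mm; 131 mm clear between them. Which of the three slots it marks varies.
- stand: Fixed wooden stand, 170 (x) x 270 (y) mm base, origin on the table. A board slopes at 45 deg, high side to its -x (the robot), ledge on its low side. Two tiles lie on it side by side, on the ledge: face normal (x) up and to +x, z axis up the slope to -x. Their upper 54 mm overhang the board, free on both faces; top edge about 126 mm above the table. Place and yaw vary.
- tile_blue: Blue. Fired tile, 10 mm thick (x, face normal), 100 mm wide (y), 130 mm tall (z), 0.26 kg; origin at its centre. Both faces alike, either way up is fine. Starts on the stand, left or right place.
- tile_red: Terracotta. Fired tile, 10 mm thick (x, face normal), 100 mm wide (y), 130 mm tall (z), 0.26 kg; origin at its centre. Both faces alike, either way up is fine. Starts on the stand, left or right place.
- tile_white: White. Fired tile, 10 mm thick (x, face normal), 100 mm wide (y), 130 mm tall (z), 0.26 kg; origin at its centre. Both faces alike, either way up is fine. Already stands in the white-marked slot; leave it.
- mug: White mug, radius 40, height 85 mm, origin at the centre of its underside; bystander on the table beyond the work.
- jar: Glass jar with a green lid, radius 35, height 90 mm, origin at the centre of its underside; bystander.
- spatula: Spatula lying flat on the table in front of the robot, 190 mm long along its x; bystander.
There are look-alikes about, which are no part of the job. Several things have the shape of the tile_red; the one meant has the colours described above.

How it is judged:
By the outcome, as a careful person would: the job done as asked, in the order asked, and still so for the second after the job is handed in, with the robot touching nothing.
It also fails if it takes over 72 s, if anything falls off the work surface, if the arm or the gripper's body presses on something with over 40 N, if the wrist force passes 120 N, or if a joint passes its speed limit or range.

## Working session

There is one attempt and no reset: what is moved stays moved. The work goes in short steps, each a Python script; the robot and the scene stay as the last script left them, time stands still between calls to the robot, and variables do not carry over. Pictures are saved under pics/ and viewed, at most 12 in all, crops included, and the job is handed in when it is done.

```bash
mkdir -p pics; ls
python3 - <<'E'
from bench import *
import cv2,numpy as np
ims=[]
for c in ["scene","side","wrist"]:
    im=read_camera(c); cv2.imwrite(f"pics/{c}0.png",im[:,:,::-1])
    p=camera_params(c); print(c,np.round(p["K"],1).tolist(),np.round(p["camera_from_world"],3).tolist())
    for n in ["rack","slot_blue","slot_red","slot_white","stand","tile_blue","tile_red","tile_white"]:
        print(n,[(np.round(d["at"]).tolist(),round(d["confidence"],2)) for d in tip_of(c,n)][:4])
E
```

```text
pics
scene [[395.9, 0.0, 321.7], [0.0, 395.9, 201.0], [0.0, 0.0, 1.0]] [[-0.543, 0.84, -0.02, 0.285], [0.557, 0.342, -0.756, -0.28], [-0.628, -0.422, -0.654, 1.478], [0.0, 0.0, 0.0, 1.0]]
rack [([395.0, 244.0], 0.86)]
slot_blue []
slot_red [([236.0, 248.0], 0.17)]
slot_white []
stand []
tile_blue [([246.0, 141.0], 0.98), ([401.0, 246.0], 0.45)]
tile_red [([308.0, 222.0], 0.93), ([274.0, 158.0], 0.84), ([197.0, 212.0], 0.65)]
tile_white [([403.0, 221.0], 0.81)]
side [[362.3, 0.0, 306.6], [0.0, 362.3, 207.5], [0.0, 0.0, 1.0]] [[-0.758, -0.652, -0.016, 0.451], [-0.307, 0.378, -0.873, 0.259], [0.576, -0.657, -0.487, 0.466], [0.0, 0.0, 0.0, 1.0]]
rack [([231.0, 316.0], 0.63)]
slot_blue []
slot_red []
slot_white []
stand [([412.0, 211.0], 0.6), ([233.0, 232.0], 0.21)]
tile_blue [([432.0, 176.0], 0.8)]
tile_red [([399.0, 188.0], 0.95), ([303.0, 238.0], 0.81), ([334.0, 183.0], 0.57)]
tile_white [([226.0, 281.0], 0.89)]
wrist [[309.7, 0.0, 312.6], [0.0, 309.7, 203.6], [0.0, 0.0, 1.0]] [[1.0, 0.0, 0.001, -0.65], [-0.0, -0.961, 0.278, -0.036], [0.001, -0.278, -0.961, 0.377], [0.0, 0.0, 0.0, 1.0]]
rack []
slot_blue []
slot_red []
slot_white []
stand []
tile_blue []
tile_red [([272.0, 173.0], 0.84), ([368.0, 353.0], 0.76)]
tile_white []
```

View pics/scene0.png

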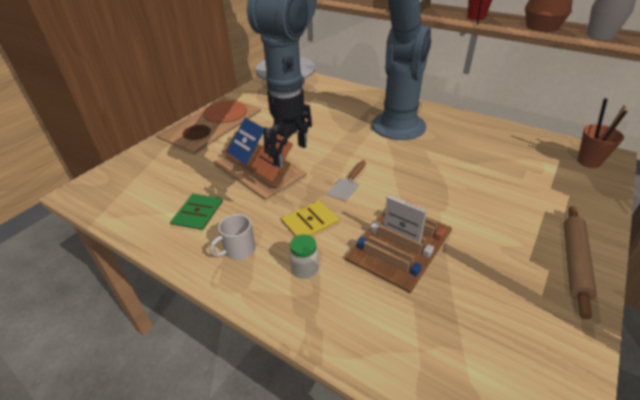

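View pics/side0.png

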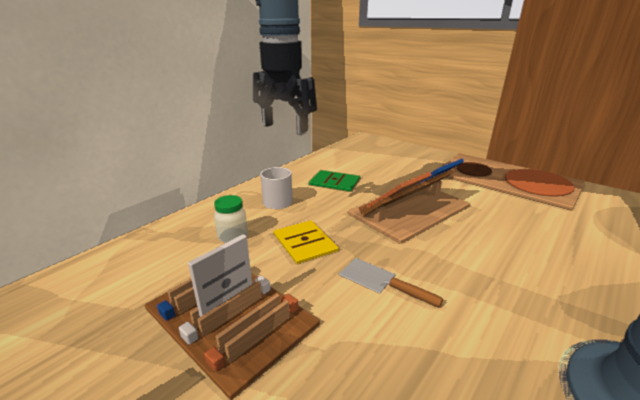

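The scene view shows three tile groups:
- **Stand:** blue tile at (246,141), and terracotta tile at (272,160), partly behind the gripper.
- **Rack:** centred near (400,250), with the white tile in the middle slot. The blue tabs are on the far slot at (362,242) and (416,268). The red tabs are on the near slot at (441,232).
- **Look-alikes:** a green tile at (197,211) and a yellow tile at (311,220), both lying flat on the table. They are the wrong colour. The terracotta one on the stand fits the description.

Next I'll get rough positions and wrist close-ups.

```bash
cat > h.py <<'E'
from bench import *
import cv2,numpy as np
from scipy.spatial.transform import Rotation as R
def ray(cam,px,p=None):
    p=p or camera_params(cam);K=p["K"];T=np.array(p["camera_from_world"])
    d=np.array([(px[0]-K[0][2])/K[0][0],(px[1]-K[1][2])/K[1][1]])
    if cam=="wrist":
        r=np.hypot(*d); v=np.r_[d/r*np.sin(r),np.cos(r)] if r>1e-9 else np.array([0,0,1.])
    else: v=np.r_[d,1]
    return -T[:3,:3].T@T[:3,3], T[:3,:3].T@v
def onz(cam,px,z=0,p=None):
    o,v=ray(cam,px,p); return o+v*(z-o[2])/v[2]
def proj(cam,X,p=None):
    p=p or camera_params(cam);K=p["K"];T=np.array(p["camera_from_world"])
    X=np.atleast_2d(X)@T[:3,:3].T+T[:3,3]
    if cam=="wrist":
        n=np.hypot(X[:,0],X[:,1]); s=np.arctan2(n,X[:,2])/n
    else: s=1/X[:,2]
    return np.c_[X[:,0]*s*K[0][0]+K[0][2],X[:,1]*s*K[1][1]+K[1][2]]
def quat(zax,yax):
    z=np.array(zax,float);z/=np.linalg.norm(z);y=np.array(yax,float);y-=z*(y@z);y/=np.linalg.norm(y)
    return R.from_matrix(np.c_[np.cross(y,z),y,z]).as_quat()
E
python3 - <<'E'
from h import *
for n,px,z in [("blue1",(362,242),.034),("blue2",(416,268),.034),("red2",(441,231),.034),("white a",(375,229),.034),("white b",(428,250),.034),("rack",(400,252),.01),("standcorner R",(305,175),.0),("stand near",(267,195),0),("stand left",(219,172),0),("tileblue",(246,141),.08)]:
    print(n,onz("scene",px,z).round(3))
for n,px,z in [("blue1",(167,310),.034),("white b",(188,332),.034),("white a",(263,285),.034),("red a",(291,302),.034),("red b",(215,357),.034)]:
    print(n,onz("side",px,z).round(3))
print(read_time_s())
E
```

```text
blue1 [0.621 0.182 0.034]
blue2 [0.627 0.328 0.034]
red2 [0.481 0.335 0.034]
white a [0.563 0.189 0.034]
white b [0.56  0.331 0.034]
rack [0.58 0.27 0.01]
standcorner R [ 0.431 -0.125  0.   ]
stand near [ 0.572 -0.165  0.   ]
stand left [ 0.563 -0.372  0.   ]
tileblue [ 0.466 -0.326  0.08 ]
blue1 [0.61  0.328 0.034]
white b [0.545 0.332 0.034]
white a [0.534 0.187 0.034]
red a [0.468 0.186 0.034]
red b [0.477 0.333 0.034]
1.35
```

Run:
```python
from h import *
import json
q=read_tcp_rot();print(q,R.from_quat(q).as_matrix().round(2).tolist())
P={}
for n,pos in [("rack",[.55,.22,.33]),("stand",[.48,-.30,.36])]:
    move_ptp(pos,q); pause(.2)
    p=camera_params("wrist");im=read_camera("wrist");cv2.imwrite(f"pics/w_{n}.png",im[:,:,::-1])
    json.dump({k:np.array(v).tolist() for k,v in p.items() if k in("K","camera_from_world")},open(f"p_{n}.json","w"))
a=read_camera("scene");cv2.imwrite("pics/scene1.png",a[:,:,::-1])
b=cv2.hconcat([cv2.imread("pics/w_rack.png"),cv2.imread("pics/w_stand.png")])
cv2.imwrite("pics/sceneStand.png",cv2.resize(cv2.imread("pics/scene1.png")[100:240,170:370],None,fx=4,fy=4,interpolation=cv2.INTER_CUBIC))
print(read_time_s())
```

```text
[ 7.07096690e-01  7.07116872e-01  1.04571529e-06 -3.56509187e-05] [[-0.0, 1.0, -0.0], [1.0, 0.0, 0.0], [0.0, -0.0, -1.0]]
4.8
```

View pics/w_rack.png

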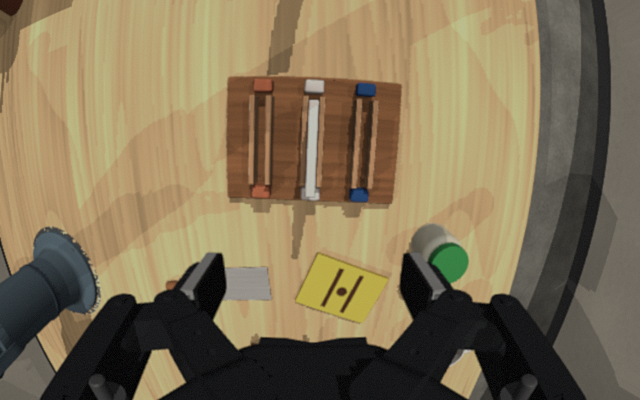

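View pics/w_stand.png

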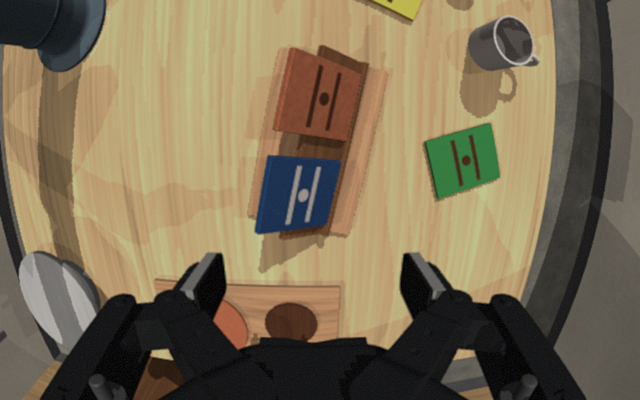

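The wrist views show the rack from above, with white in the middle slot. The red tabs are at (262,86) and (261,191), and the blue tabs at (366,89) and (359,195). On the stand, terracotta is at (320,95) and blue at (298,195). The flat yellow (343,290) and green (463,160) tiles are decoys. Next I'll fit poses.

```bash
cat > fit.py <<'E'
from h import *
import json,itertools
from scipy.optimize import least_squares,minimize
C=np.array(list(itertools.product([-.5,.5],repeat=3)))
def mask(im,col):
    h=cv2.cvtColor(im,cv2.COLOR_RGB2HSV);H,S,V=[h[...,i].astype(int) for i in range(3)]
    return ((abs(H-112)<14)&(S>120) if col=="blue" else ((H<10)&(S>130)&(V>80))).astype(np.uint8)
def blob(im,col,near):
    n,l,s,c=cv2.connectedComponentsWithStats(mask(im,col))
    ok=[i for i in range(1,n) if s[i,4]>15]
    i=min(ok,key=lambda i:np.hypot(*(c[i]-near)))
    return c[i],s[i],(l==i).astype(np.uint8)
def hullc(cam,X,p):
    h=cv2.convexHull(proj(cam,X,p).astype(np.float32)); m=cv2.moments(h)
    return np.array([m["m10"],m["m01"]])/m["m00"]
def rz(a): return R.from_euler("z",a).as_matrix()
def fitrack(cam,im,p,near,x0):
    # near: list of (col, slotx, y, px)
    obs=[(blob(im,c,px)[0],sx,y) for c,sx,y,px in near]
    def f(v):
        return np.concatenate([hullc(cam,(C*[.026,.018,.022]+[sx,y,.023])@rz(v[2]).T+[v[0],v[1],0],p)-o for o,sx,y in obs])
    r=least_squares(f,x0);return r.x,r.fun
def tileR(yaw): # columns n, y, z(up slope)
    s=.5**.5; return rz(yaw)@np.array([[s,0,-s],[0,1,0],[s,0,s]])
def fittile(cam,im,p,col,near,x0,zc=.0765):
    m=blob(im,col,near)[2]; cs=cv2.findContours(m,cv2.RETR_EXTERNAL,cv2.CHAIN_APPROX_NONE)[0]
    h=cv2.convexHull(max(cs,key=len)); 
    S=4;M=np.zeros((400*S,640*S),np.uint8);F=np.zeros((400,640),np.uint8);cv2.fillConvexPoly(F,h,1)
    M=cv2.resize(F,None,fx=S,fy=S,interpolation=cv2.INTER_NEAREST)
    def cost(v):
        X=(C*[.01,.1,.13])@tileR(v[2]).T+[v[0],v[1],zc]
        g=cv2.convexHull(((proj(cam,X,p)+.5)*S).astype(np.float32)); A=np.zeros_like(M)
        cv2.fillConvexPoly(A,np.round(g*16).astype(np.int32),1,shift=4)
        return 1-(A&M).sum()/(A|M).sum()
    r=minimize(cost,x0,method="Nelder-Mead",options=dict(initial_simplex=np.array(x0)+np.array([[0,0,0],[.01,0,0],[0,.01,0],[0,0,.08]]),xatol=1e-4,fatol=1e-4))
    return r.x,r.fun
if __name__=="__main__":
    rd=lambda n:cv2.imread(n)[...,::-1].copy()
    im=rd("pics/w_rack.png");p=json.load(open("p_rack.json"))
    print(fitrack("wrist",im,p,[("red",-.07,.0745,(262,86)),("red",-.07,-.0745,(261,191)),("blue",.07,.0745,(366,89)),("blue",.07,-.0745,(359,195))],[.55,.26,0]))
    im=rd("pics/w_stand.png");p=json.load(open("p_stand.json"))
    for c,n in [("blue",(298,195)),("red",(320,95))]:
        o=onz("wrist",n,.0765,p); print(c,o.round(3),fittile("wrist",im,p,c,n,[o[0],o[1],0]),fittile("wrist",im,p,c,n,[o[0],o[1],0],.0735))
E
python3 fit.py
python3 - <<'E'
from fit import *
im=cv2.imread("pics/scene1.png")[...,::-1].copy();p=camera_params("scene")
for v in [[.477,-.32,-.1]]:
  for c,n in [("blue",(246,141)),("red",(274,158))]:
    o=onz("scene",n,.0765,p);print(c,fittile("scene",im,p,c,n,[o[0],o[1],-.1]))
print(fitrack("scene",im,p,[("blue",.07,-.0745,(362,242)),("blue",.07,.0745,(416,268)),("red",-.07,.0745,(441,231))],[.55,.26,0]))
E
```

```text
(array([ 0.54891251,  0.25488399, -0.03835009]), array([-0.46605791,  0.91694096,  0.75676203, -0.04617802, -0.65312829,
       -0.54379622, -0.08009383, -0.35019573]))
blue [ 0.461 -0.334  0.077] (array([ 0.46427498, -0.33159357, -0.22248212]), np.float64(0.03736386224833388)) (array([ 0.4638359 , -0.33225681, -0.21404839]), np.float64(0.02679620318594056))
red [ 0.49  -0.2    0.077] (array([ 0.49110843, -0.20386612, -0.20758611]), np.float64(0.01951014842397858)) (array([ 0.49105402, -0.20381785, -0.21018038]), np.float64(0.019779291409261268))
blue (array([ 0.46284035, -0.33487548, -0.31839381]), np.float64(0.11878397422991749))
red (array([ 0.48830918, -0.20819068, -0.26002578]), np.float64(0.06527831199516454))
(array([0.55050004, 0.25412393, 0.00681313]), array([ 0.51820958,  2.13660289,  1.3091936 ,  0.21313821, -1.62897588,
       -0.56409959]))
```

```bash
cat > plan.py <<'E'
from fit import *
YS=-.21
TILE={"blue":np.array([.4642,-.3318,.0755]),"red":np.array([.491,-.2038,.0755])}
Rt=tileR(YS);n,zt=Rt[:,0],Rt[:,2]
QG=quat(-zt,n)
D=.045
def gp(c,back=0,off=0): return TILE[c]+zt*(D+back)+n*off
def QV(yaw): return quat([0,0,-1],[np.cos(yaw),np.sin(yaw),0])
E
python3 - <<'E'
from plan import *
for c in TILE:
    for b,o in [(.08,0),(0,0),(0,.05)]: 
        q=inverse_kinematics(gp(c,b,o),QG); print(c,b,o,gp(c,b,o).round(3),None if q is None else np.round(q,2))
for x in (.48,.62):
    for z in (.13,.32): q=inverse_kinematics([x,.255,z],QV(-.03)); print(x,z,None if q is None else np.round(q,2))
move_ptp([.55,.17,.22],QV(0));pause(.2)
p=camera_params("wrist");im=read_camera("wrist");cv2.imwrite("pics/w_rack2.png",im[:,:,::-1])
v=[.549,.255,-.03]
near=[]
for c,sx in (("red",-.07),("blue",.07)):
    for y in (.0745,-.0745):
        px=proj("wrist",rz(v[2])@[sx,y,.034]+[v[0],v[1],0],p)[0]; near.append((c,sx,y,px)); print(c,px.round())
print(fitrack("wrist",im,p,near,v)); print(read_time_s())
E
```

```text
blue 0.08 0 [ 0.378 -0.313  0.164] [0.63 0.03 0.26 2.49 4.63 0.47 2.18]
blue 0 0 [ 0.433 -0.325  0.107] [ 1.92  0.63 -1.22  2.37  2.54  0.14 -1.76]
blue 0 0.05 [ 0.468 -0.333  0.143] [ 1.84  0.52 -1.21  2.3   2.35  0.06 -1.69]
red 0.08 0 [ 0.405 -0.185  0.164] None
red 0 0 [ 0.46  -0.197  0.107] None
red 0 0.05 [ 0.494 -0.205  0.143] [ 1.53  0.32 -1.18  2.43  2.67  0.21 -2.36]
0.48 0.13 [-0.45  0.33 -0.13  1.95  0.06  0.86 -0.64]
0.48 0.32 [-0.44  0.13 -0.13  1.77  0.02  1.24 -0.61]
0.62 0.13 [-0.42  0.54 -0.04  1.63  0.02  0.97 -0.5 ]
0.62 0.32 [-0.42  0.38 -0.04  1.46  0.01  1.31 -0.49]
red [243.  29.]
red [241. 173.]
blue [383.  33.]
blue [377. 177.]
(array([ 0.54892719,  0.25517668, -0.04934236]), array([ 0.58268016,  1.07267098,  0.53382408, -0.9886225 , -0.34219616,
        0.00582821, -0.5409687 , -0.10451   ]))
6.85
```

View pics/w_rack2.png

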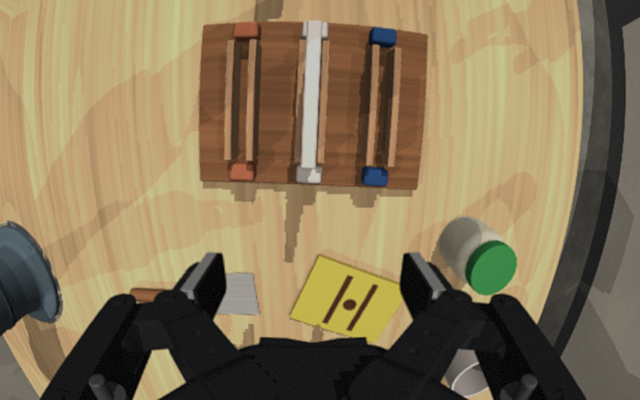

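Rack confirmed at (0.549, 0.255), yaw −0.045. The straight-on grasp folds the arm too far, so I'll scan grasps tilted sideways within the tile plane that also work at the slot.

```bash
cat > plan.py <<'E'
from fit import *
YS=-.21
TILE={"blue":np.array([.4642,-.3318,.0755]),"red":np.array([.491,-.2038,.0755])}
RK=np.array([.549,.255,-.045]); SX={"red":-.07,"blue":.07}
Rt=tileR(YS)
def tool_in_tile(th,yg,zg,flip):
    z=np.array([0,np.sin(th),-np.cos(th)]); y=np.array([1.,0,0])*(-1 if flip else 1)
    return np.c_[np.cross(y,z),y,z],np.array([0,yg,zg])
def tcp(Rtile,c,G): return c+Rtile@G[1], R.from_matrix(Rtile@G[0]).as_quat()
def slotR(yaw,turn): # tile upright: n across slot
    return rz(yaw+(np.pi if turn else 0))
def slotc(col,h=0): return rz(RK[2])@[SX[col],0,0]+[RK[0],RK[1],.012+.065+h]
E
cat > scan.py <<'E'
from plan import *
lo=np.array([-2.61,-.41,-1.48,0,-1.57,.05,-2.85]);hi=np.array([2.61,2.15,1.57,2.5,4.71,1.97,2.85])
def marg(q): return np.min(np.minimum(q-lo,hi-q))
def ik(P):
    q=inverse_kinematics(*P); return (None,-1) if q is None else (np.array(q),marg(np.array(q)))
S=[]
for d in range(-90,91,15):
    th=np.radians(d); zg=max(16+19*abs(np.cos(th))+11*abs(np.sin(th)),30)/1000; yg=-.025*np.sin(th)
    for fl in (0,1):
        G=tool_in_tile(th,yg,zg,fl); tz=Rt@G[0][:,2]; n=Rt[:,0]
        for c in TILE:
            g=ik(tcp(Rt,TILE[c],G)); 
            if g[0] is None: continue
            pre=ik(tcp(Rt,TILE[c]-tz*.08,G)); lift=ik(tcp(Rt,TILE[c]+n*.05,G))
            sl=[(round(ik(tcp(slotR(RK[2],t),slotc(c),G))[1],2),round(ik(tcp(slotR(RK[2],t),slotc(c,.12),G))[1],2)) for t in (0,1)]
            print(d,fl,c,"pre %.2f g %.2f lift %.2f"%(pre[1],g[1],lift[1]),"slot",sl,g[0].round(2))
E
python3 - <<'E'
from plan import *
move_ptp([.5,-.27,.32],QV(YS) if 0 else quat([0,0,-1],[np.cos(YS),np.sin(YS),0]))
exec(open("scan.py").read())
E
```

```text
-90 0 blue pre 0.34 g 0.43 lift 0.44 slot [(np.float64(0.03), np.float64(0.06)), (np.float64(0.11), np.float64(0.09))] [-0.19  0.95  0.13  1.98  1.23  1.54 -2.12]
-90 0 red pre 0.19 g 0.28 lift 0.28 slot [(np.float64(0.03), np.float64(0.02)), (np.float64(0.1), np.float64(0.0))] [-0.33  0.96  0.04  1.89  1.06  1.69 -2.08]
-90 1 blue pre 0.33 g 0.44 lift 0.40 slot [(np.float64(0.03), np.float64(0.06)), (np.float64(0.09), np.float64(0.05))] [-0.2   0.95  0.14  1.98  1.23  1.53  1.02]
-90 1 red pre 0.15 g 0.26 lift 0.22 slot [(np.float64(0.03), np.float64(0.02)), (np.float64(0.05), np.float64(0.08))] [-0.3   0.96  0.    1.88  1.08  1.71  1.05]
-75 0 blue pre 0.36 g 0.35 lift 0.40 slot [(np.float64(0.07), np.float64(0.05)), (np.float64(0.0), np.float64(0.03))] [-0.1   0.78  0.02  2.15  1.42  1.4  -2.16]
-75 0 red pre 0.33 g 0.44 lift 0.46 slot [(np.float64(0.14), np.float64(0.02)), (np.float64(0.06), np.float64(0.01))] [-0.27  0.81 -0.07  2.05  1.21  1.53 -2.12]
-75 1 blue pre 0.36 g 0.34 lift 0.40 slot [(np.float64(0.07), np.float64(0.05)), (np.float64(0.18), np.float64(0.18))] [-0.24  0
[... 5965 characters left out ...]
at64(0.02))] [ 0.73  0.91  0.2   1.8  -1.14  1.72 -1.1 ]
90 0 blue pre 0.04 g 0.18 lift 0.16 slot [(np.float64(0.09), np.float64(0.05)), (np.float64(0.03), np.float64(0.06))] [ 1.38  1.25 -0.61  1.33 -0.52  1.79  1.56]
90 0 red pre 0.27 g 0.02 lift 0.01 slot [(np.float64(0.05), np.float64(0.08)), (np.float64(0.03), np.float64(0.02))] [ 0.7   1.06  0.2   1.63 -1.08  1.95  2.04]
90 1 blue pre 0.07 g 0.22 lift 0.21 slot [(np.float64(0.11), np.float64(0.09)), (np.float64(0.03), np.float64(0.06))] [ 1.48  1.33 -0.78  1.33 -0.39  1.75 -1.69]
90 1 red pre 0.08 g 0.21 lift 0.17 slot [(np.float64(0.1), np.float64(0.0)), (np.float64(0.03), np.float64(0.02))] [ 0.99  1.05 -0.18  1.61 -0.89  1.76 -1.25]
```

```bash
cat >> plan.py <<'E'
def mkG(d):
    th=np.radians(d); return tool_in_tile(th,-.025*np.sin(th),(16+19*np.cos(th)+11*np.sin(th))/1000,0)
GR={"blue":mkG(45),"red":mkG(52)}
def snap(cam,name,crop=None,f=1):
    im=read_camera(cam)[:,:,::-1]
    if crop: im=im[crop[1]:crop[3],crop[0]:crop[2]]
    cv2.imwrite(f"pics/{name}.png",cv2.resize(im,None,fx=f,fy=f,interpolation=cv2.INTER_CUBIC))
def grasp(c):
    G=GR[c];n=Rt[:,0];tz=Rt@G[0][:,2]
    P=lambda o:tcp(Rt,TILE[c]+o,G)
    move_gripper(.04,60)
    move_ptp(*P(n*.08-tz*.09)); movel(*P(-tz*.08),speed=.2); movel(*P(0*n),speed=.12)
    print("F before",np.round(read_ft_force(),1))
    move_gripper(.0,60); print("gap",read_finger_gap(),read_grasp_force(),"F",np.round(read_ft_force(),1))
def lift(c):
    G=GR[c];n=Rt[:,0];P=lambda o:tcp(Rt,TILE[c]+o,G)
    movel(*P(n*.06),speed=.1); movel(*P(n*.06+np.array([0,0,.12])),speed=.2)
    print("lifted",read_finger_gap(),np.round(read_ft_force(),1),read_time_s())
E
python3 - <<'E'
from plan import *
grasp("blue"); snap("scene","g_blue",(190,90,350,210),5); print(read_time_s())
E
```

```text
F before [ 1.  -0.3 -0.1]
gap 0.009221467071693794 60.40126919746399 F [ 1.2 -1.4  5.6]
12.2417
```

View pics/g_blue.png

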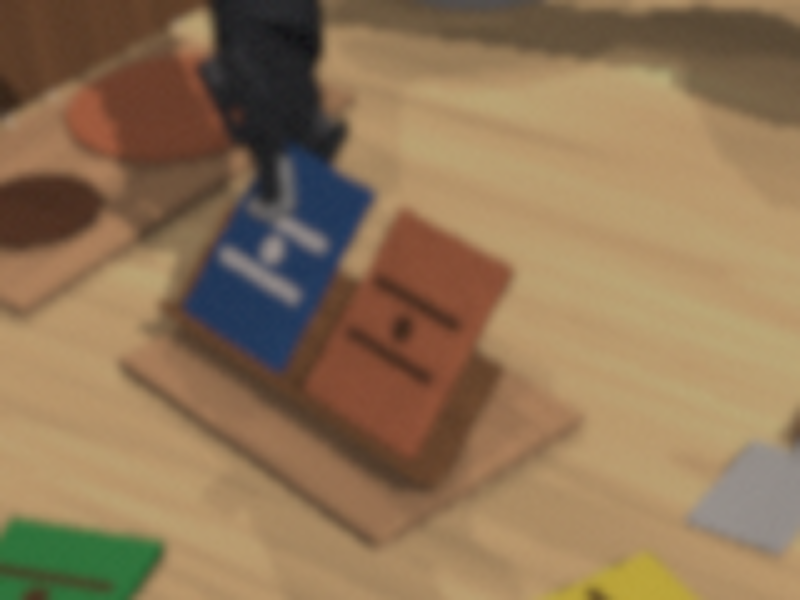

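The enlarged crop confirms the blue tile is gripped at its upper-left corner at about (275,195). The terracotta tile at (405,330) is the second target, and nothing else has been disturbed. Now I'll lift and carry.

```bash
cat >> plan.py <<'E'
def over(c,h=.16):
    move_ptp(*tcp(slotR(RK[2],0),slotc(c,h),GR[c])); print("q",np.round(read_qpos(),2),"gap",read_finger_gap(),read_time_s())
E
python3 - <<'E'
from plan import *
lift("blue"); over("blue",.16); movel(*tcp(slotR(RK[2],0),slotc("blue",.06),GR["blue"]),speed=.15); pause(.2)
snap("wrist","w_b"); snap("side","s_b",(120,180,360,360),3.3);snap("scene","sc_b",(320,150,480,300),4)
P=[cv2.imread(f"pics/{n}.png") for n in ("w_b","s_b","sc_b")]
a=cv2.resize(P[0],(400,250));b=cv2.resize(P[2],(400,375));d=cv2.resize(P[1],(400,300))
cv2.imwrite("pics/m_b.png",np.hstack([cv2.resize(P[0],(400,300))[:300],d]))
p=camera_params("wrist");print("tabs",[proj("wrist",rz(RK[2])@[.07,y,.034]+[RK[0],RK[1],0],p)[0].round() for y in (.0745,-.0745)])
E
```

```text
lifted 0.009396660897920085 [-0.4  0.9 -1.7] 13.7417
q [-0.31  0.38  0.27  1.77 -1.    1.15  0.39] gap 0.009546249134278019 15.9
tabs [array([312., 224.]), array([312., 381.])]
```

View pics/w_b.png

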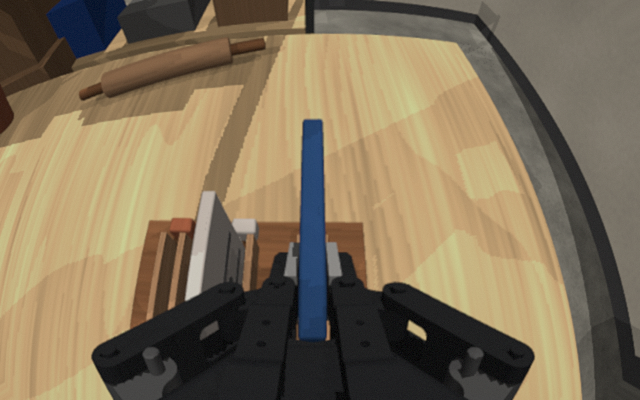

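View pics/s_b.png

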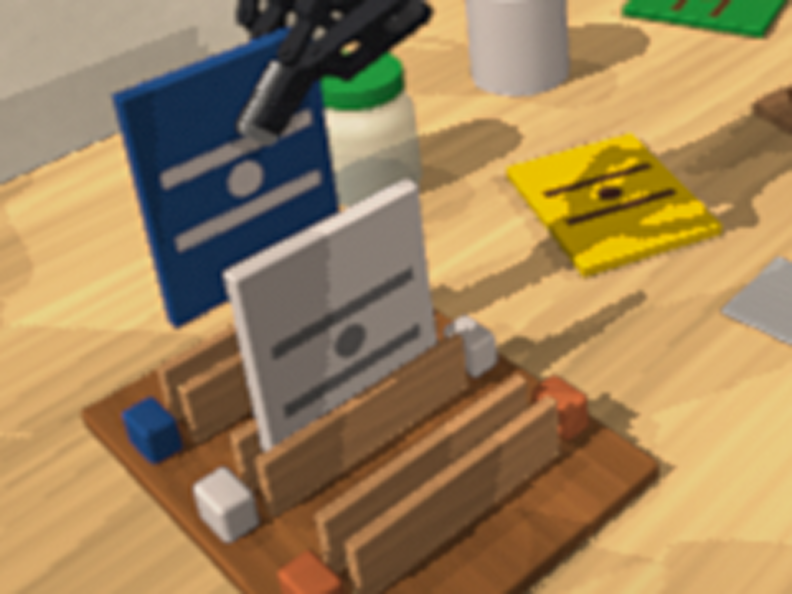

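The wrist view shows the blue tile upright at column 313, in line with the blue slot. The side view shows it level, with its lower edge just above the blue rails. I'll lower it with a force guard.

```bash
cat >> plan.py <<'E'
def lower(c,h0,h1,step=.003,fstop=8,speed=.06,dx=0.):
    F0=np.array(read_ft_force());h=h0
    while h>h1+1e-6:
        h=max(h-step,h1); movel(*tcp(slotR(RK[2],0),slotc(c,h)+rz(RK[2])@[dx,0,0],GR[c]),speed=speed)
        dF=np.array(read_ft_force())-F0
        if np.linalg.norm(dF)>fstop: break
    print("h",round(h,4),"tcp",np.round(read_eef_pos(),4),"dF",dF.round(1),"tq",np.round(read_ft_torque(),2),"gap",round(read_finger_gap(),4),read_time_s()); return h
E
python3 - <<'E'
from plan import *
h=lower("blue",.06,.038,.022); h=lower("blue",h,.012,.0065,6); 
if h<.0125: lower("blue",h,-.006,.002,5,.04)
E
```

```text
h 0.038 tcp [0.6177 0.2342 0.1513] dF [-0.8 -0.3 -0.7] tq [-1.16 -0.   -0.01] gap 0.0094 17.5833
h 0.012 tcp [0.6177 0.2341 0.1255] dF [ 0.5  0.1 -0.1] tq [-1.17  0.06 -0.01] gap 0.0091 18.6167
h -0.004 tcp [0.6187 0.2345 0.1123] dF [-2.4 -2.2  7.8] tq [-0.66  0.48  0.25] gap 0.0091 20.6167
```

```bash
cat >> plan.py <<'E'
def release(c,h):
    G=GR[c];Rs=slotR(RK[2],0);tz=Rs@G[0][:,2]
    movel(*tcp(Rs,slotc(c,h),G),speed=.04); print("F",np.round(read_ft_force(),1))
    move_gripper(.03); pause(.2); print("gap",read_finger_gap(),np.round(read_ft_force(),1))
    movel(*tcp(Rs,slotc(c,h)-tz*.09,G),speed=.12); movel(*tcp(Rs,slotc(c,h)-tz*.09+[0,0,.12],G),speed=.25)
E
python3 - <<'E'
from plan import *
release("blue",-.002); snap("side","s_b2",(120,180,360,360),3.3); print(read_time_s())
E
```

```text
F [-0.5 -0.3  0.3]
gap 0.029580343408836716 [-0.7  0.5 -0.3]
22.9833
```

View pics/s_b2.png

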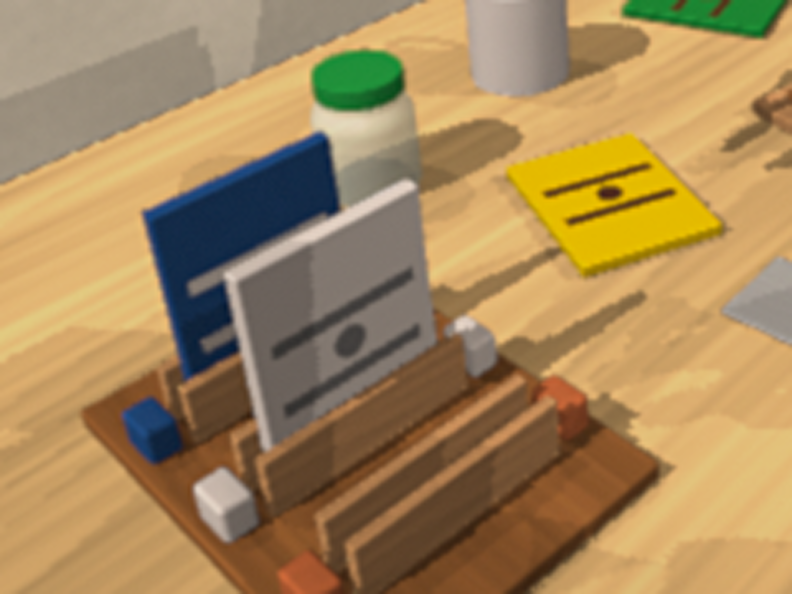

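The blue tile stands upright and seated in the blue slot, with its top at (240,175) level with the white tile's. Next is the terracotta one.

Run:
```python
from plan import *
G=GR["red"];n=Rt[:,0];tz=Rt@G[0][:,2]
P=tcp(Rt,TILE["red"]+n*.08-tz*.09+[0,0,.1],G); move_ptp(*P); print(np.round(read_qpos(),2))
im=read_camera("scene").copy(); print(fittile("scene",im,camera_params("scene"),"red",(274,158),[.49,-.204,-.21]))
grasp("red")
if .007<read_finger_gap()<.012:
    lift("red"); over("red",.16); movel(*tcp(slotR(RK[2],0),slotc("red",.06),G),speed=.15); pause(.2)
    snap("wrist","w_r"); snap("side","s_r",(120,150,360,330),3.3)
```

```text
[ 0.38  0.47  0.73  1.91 -1.25  1.7   1.76]
(array([ 0.48824585, -0.20762315, -0.2620137 ]), np.float64(0.06580900544285007))
F before [-0.1 -0.3 -0.2]
gap 0.009477604359354904 60.55777966976166 F [ 0.4 -1.   5. ]
lifted 0.00939745932276375 [-0.7 -0.6 -2.1] 28.7833
q [-0.65  0.17  0.62  2.13 -1.16  1.16  0.58] gap 0.009489008467628785 30.4833
```

View pics/s_r.png

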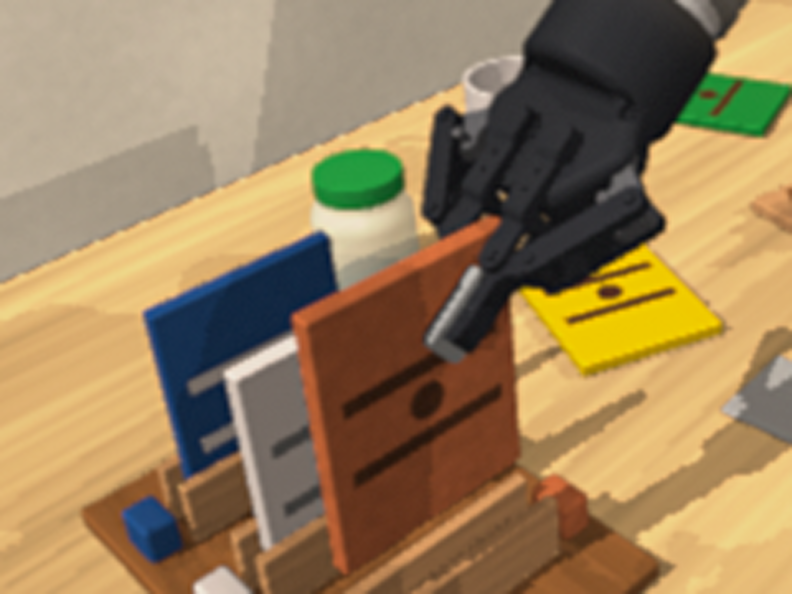

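The terracotta tile is held upright over the red slot, with its lower edge at about (340,565) in this crop. The geometry mirrors the blue placing, which cleared the white tile, so I'll lower with the guard.

Run:
```python
from plan import *
h=lower("red",.06,.038,.022); h=lower("red",h,.012,.0065,6)
if h<.0125:
    h=lower("red",h,-.006,.002,5,.04)
    if -.0055<h<.003: release("red",h+.002); snap("side","s_r2"); print(read_time_s())
```

```text
h 0.038 tcp [0.4779 0.2384 0.1506] dF [-0.8  0.3  0.5] tq [-1.2   0.07 -0.02] gap 0.0095 32.1167
h 0.012 tcp [0.4779 0.2384 0.1249] dF [ 1.1 -0.9 -0.1] tq [-1.29  0.09  0.06] gap 0.0097 33.15
h -0.004 tcp [0.479  0.2389 0.1115] dF [-1.6 -0.7  9.1] tq [-0.4   0.28  0.22] gap 0.0093 35.15
F [ 1.  -1.7  1. ]
gap 0.029853266683484158 [-0.7  0.1 -0. ]
37.5167
```

View pics/s_r2.png

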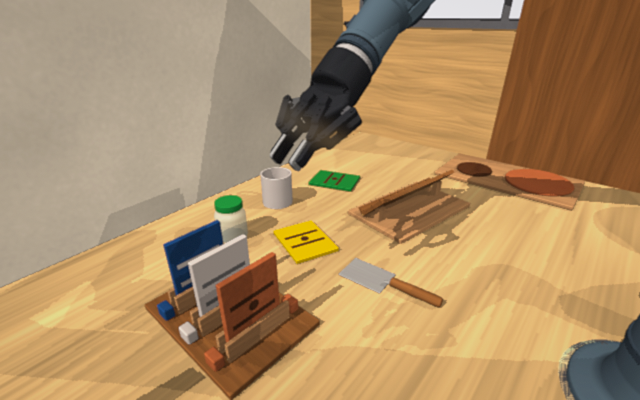

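All three tiles stand in their slots: blue (195,255), white (220,272) and terracotta (249,297). The mug, jar and spatula are where they were, and the gripper is clear.

```bash
python3 -c "
from bench import *
pause(.3);print(sign_off(),read_time_s())"
```

```text
the job is handed in; nothing more can be done
the job is handed in; nothing more can be done
```

The blue and terracotta tiles stand upright on the floor of their own colour slots, nothing else was disturbed, and I handed the job in at about 38 s of the allowed 72 s.

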